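# Bring the strainer up out of the soaking tub

## Task

The instruments have finished soaking and the tub has been emptied. Lift the lid off the tub by its knob and lay it knob up, flat on the dark mat; then lift the wire strainer out by its grip with the forceps and the thermometer still in it, turn it a quarter turn and set it crosswise on the tub's rim, about in the middle, with its feet inside the tub's walls, so that the instruments can dry in the air. Put lid and strainer down gently, and leave everything else on the worktop where it is.

Things in the scene. Friction and masses are not known exactly. Their poses are not given: they have to be found in the camera images.
- tub: White plastic soaking tub, open at the top, fixed to the worktop. Outside 140 mm (x) by 210 mm (y, the long way), 92 mm high; rim and end ledges stand out a further 6 to 16 mm. Walls 4 mm (inside 132 by 202 mm, rounded corners), inner floor 5 mm up. Origin: centre of its underside, on the worktop; z up.
- lid: Loose white plastic lid, 152 mm (x) by 222 mm (y), 0.2 to 0.4 kg. Origin: centre of its underside, at the foot of a 10 mm lip (127 by 197 mm) that sits in the tub with 2.5 mm play all round; the 4 mm plate above it lies on the rim. Origin then 82 mm above the tub's origin. On a flat surface it stands on its lip. z up through the knob.
- lid_knob (a point): Point to grip on the lid's round black knob: 38 mm above the lid's origin. The head is 36 mm in diameter from 34 to 43 mm above the lid's origin (rounded off to 48), on a thinner stem; the lid's plate is 24 mm below this point. Its axes are the lid's.
- strainer: Loose steel wire basket, 104 mm (x) by 180 mm (y, long way), 0.2 to 0.45 kg. Origin: centre, at foot-tip level. Floor 8 to 11 mm, walls up to 42 mm above it. Four feet 6 mm thick at x = +-40, y = +-58 mm. Starts on the tub's inner floor, y along the tub's y. Crosswise on the rim (y along tub's x) its origin is 84 mm above the tub's, feet inside the walls with 5 mm play (up to 0.12 rad off).
- strainer_grip (a point): Centre of the strainer's black grip bar, 74 mm above the strainer's origin on its middle axis, on two wire uprights from the long sides. The bar runs along the strainer's x (62 mm), 12 mm thick along y, 14 mm high: the fingers close along the strainer's y. In the tub its top is 6 mm below the rim. Its axes are the strainer's.
- forceps: Steel forceps, 130 mm long (its y), 17 mm wide, 6 mm thick, lying in the strainer. Origin: middle of its underside.
- thermometer: White clinical thermometer, 119 mm long (its y), 18 mm wide, 11 mm thick, lying in the strainer on the other side of the grip from the forceps. Origin: middle of its underside.
- mat: Flat dark rubber mat, fixed, 180 mm (x) by 240 mm (y), 3 mm thick, on the worktop on the other side of the robot's middle line from the tub (tub and mat may be either way round). Origin: centre of its underside, on the worktop.
- marker: Bystander: marker pen, 135 mm long, 16 mm thick, lying between tub and mat. Origin: centre of its underside.
- gauze_pack3: Bystander: flat gauze pack, 55 by 70 by 10 mm, near the robot's end of the gap between tub and mat. Origin: centre of its underside.

How it is judged:
By the outcome, as a careful person would: the job done as asked, in the order asked, and still so for the second after the job is handed in, with the robot touching nothing.
It also fails if it takes over 59 s, if anything falls off the work surface, if the arm or the gripper's body presses on something with over 40 N, if the wrist force passes 120 N, or if a joint passes its speed limit or range.

## Robot

A 6-joint arm with a two-finger parallel gripper is mounted at the origin on a cart in front of the work surface, level with it; the furniture and walls round the work are solid. World frame = base frame: x ahead of the robot, y to its left, z up, the work surface at z = 0. Lengths are in mm, angles in rad, forces in N, time in s.
With the tool pointing down it reaches from about 400 to 925 mm from the base axis. Payload 12.5 kg.
Tool frame: the origin (TCP) lies on the centre line of the jaws, within the pads' length; the fingertips stand 17 mm ahead of it and the grasp point (between the pads) lies 2 mm behind it; z points along the fingers, y is the line along which they close (so a half turn about z gives the same grasp; the last joint's range is limited). The gripper opens to 95 mm and grips with 3 to 60 N. Pads are 20 mm wide; open, the fingers measure 119 mm over their backs; the gripper's body (75 mm by 180 mm) begins 59 mm behind the grasp point.
Start: joints at [-1.44, 0.491, 1.559, -0, 1.092, -0.106], TCP at [146.643, -607.57, 231.661] pointing down, gripper open.
Joint ranges: [-3.1, 3.1], [-0.84, 2.19], [0.05, 2.79], [-1.13, 4.28], [0.06, 2.93], [-2.69, 2.69]. Speed limits (rad/s): [2.22, 2.22, 2.79, 3.14, 3.14, 3.14].

## Interface

Orientations are given as [roll, pitch, yaw] about the fixed x, y, z axes, in that order (R = Rz(yaw) Ry(pitch) Rx(roll)).
In Python, from cell import env gives the robot as it stands.
- The arm moves only by the tool drive_tool, never from a script. Its argument "deltas" is text: rows parted by semicolons, each of 4 numbers parted by spaces: the shift along the world's x, y, z normalised to -1 to 1, where 1 is 100 mm, then the turn about the world's z normalised to -1 to 1, where 1 is 180 degrees. A call has 1 to 10 rows; each row shifts and turns the commanded pose from where the row before left it; what a row does not reach is not made up. A row lasts 1/12 s, in which the tool goes at most 41.7 mm and 7.16 degrees, less where a joint would pass 70% of its speed; a pose out of reach is approached as far as the arm can. A call with a number of a shift or a turn outside -1 to 1 is refused whole. A call with a gripper value outside its range is refused whole. "gripper" is the closure, from 0 (fully open) to 1 (shut), set as the call begins (left out, the last holds). The fingers move at their own pace and stop on an object; the grip force is fixed at half the most. Time passes only in rows, so rows that do not move let the fingers close. It gives the time, the measured TCP pose, the force, the opening and the grip force at its end, in the units of the state.
- env.state(): the state, without advancing time (a new reading comes with each control period).
- env.read_camera(name): name is "scene" or "top" or "wrist"; returns (picture, depth): 384x512x3 uint8, red, green, blue; 384x512 float32, mm along the optical axis (not along the pixel's ray), 0 where there is no reading.
- env.camera_params(name): a dict with "mtx" (3x3 intrinsics, pixels), "camera_from_world" (4x4, takes a point from world to camera coordinates); the wrist camera has in their place "mount" (4x4, takes a point from camera to tool coordinates, whose origin is the TCP and whose axes are the flange's). Camera axes: x right, y down, z forward; pixel columns grow to the right and rows downward; lengths in mm; the calibration is good to about 2 mm. A picture is of the moment at which its call begins: read the wrist's pose just before it. camera_params takes no time and is no camera call.
- env.job_done(): hands the job in; it is judged then, once.
The state is a dict: "t": time; "joints": joint angles; "qvel": joint speeds; "tau": joint torques, N m; "eef_pos": TCP position; "tcp_rot": TCP orientation; "ft_force": force on the tool from outside, world axes, zero at the start; "moment": the same for the moment, N m; "opening": opening from 0.0 (shut) to 1.0 (fully open); "grip_force": force on a finger pad.
Only numpy, scipy, OpenCV 4.12 (cv2) and the standard library are available. Lean on these libraries where they do the work, as an engineer would, in place of code of your own. Each camera call takes 0.05 s, during which the arm holds its last target. There are 200 camera calls.

## Working session

There is one attempt and no reset: what is moved stays moved. The work goes in short steps, Python scripts to look and compute and a tool call to move; the robot and the scene stay as the last step left them, time stands still between calls to the robot, and variables do not carry over. Pictures are saved under pics/ and viewed, at most 10 in all, crops included, and the job is handed in when it is done.

Besides the shell and the picture viewer there is one more tool, called after "Request:" as name(argument=value, ...) on one line, values as JSON. drive_tool: Moves the arm, as the interface text tells. Its arguments: {"type":"object","properties":{"deltas":{"type":"string"},"gripper":{"type":"number"}},"required":["deltas"]}

```bash
mkdir -p pics; cat > h.py <<'E'
import numpy as np, cv2
from cell import env
def snap(n,f):
    im,d=env.read_camera(n); np.savez(f'pics/{f}.npz',im=im,d=d); cv2.imwrite(f'pics/{f}.png',im[:,:,::-1]); return im,d
def world(n,d):
    p=env.camera_params(n); K=np.array(p['mtx']); 
    v,u=np.mgrid[:d.shape[0],:d.shape[1]]
    c=np.stack([(u-K[0,2])/K[0,0]*d,(v-K[1,2])/K[1,1]*d,d,np.ones_like(d)],-1)
    return (c@np.linalg.inv(np.array(p['camera_from_world'])).T)[...,:3]
E
python3 - <<'E'
from h import *
im,d=snap('top','top0'); np.save('pics/w0.npy',world('top',d)); snap('scene','sc0')
s=env.state(); print(s); print(env.camera_params('top'))
E
```

```text
{'t': 0.1, 'joints': array([-1.43960975e+00,  4.91478464e-01,  1.55938613e+00, -2.99202396e-05,
        1.09170119e+00, -1.05632623e-01]), 'qvel': array([ 0.000464  , -0.00168379, -0.0018345 , -0.00326725, -0.00058952,
        0.00033842]), 'tau': array([ 4.65450139e-03, -6.13623548e+01, -2.58605397e+01,  6.94576604e-02,
        4.70563956e-02, -5.55392728e-05]), 'eef_pos': array([ 146.6019092 , -607.35881495,  231.13392935]), 'tcp_rot': array([-3.14062215e+00, -7.62129988e-05,  2.36832969e-01]), 'ft_force': array([ 0.1498661 , -0.3936637 , -0.16269415]), 'moment': array([0.01851007, 0.01233369, 0.029192  ]), 'grip_force': 0.0, 'opening': 1.0021794465009493}
{'mtx': array([[485.34772053,   0.        , 252.20943417],
       [  0.        , 485.34772053, 189.93244937],
       [  0.        ,   0.        ,   1.        ]]), 'camera_from_world': array([[ 1.46544002e-02, -9.99873645e-01,  6.15981604e-03,
         1.04383925e+00],
       [-9.81276031e-01, -1.55645201e-02, -1.91976811e-01,
         4.93919121e+02],
       [ 1.92048429e-01, -3.23117482e-03, -9.81380131e-01,
         1.16475016e+03],
       [ 0.00000000e+00,  0.00000000e+00,  0.00000000e+00,
         1.00000000e+00]])}
```

View pics/top0.png

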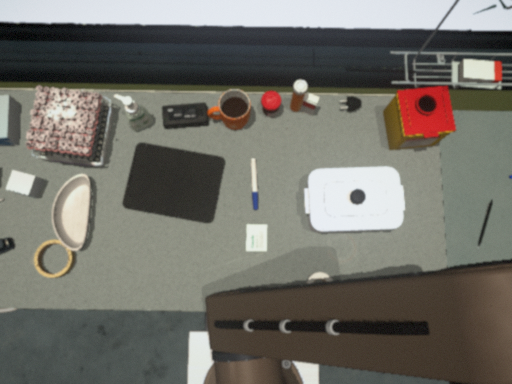

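The tub with its lid is at about (355,198), with the knob at (357,197). The mat's corners are at about (140,144), (225,157), (211,221) and (124,204). The marker is at (255,185) and the gauze at (257,237).

```bash
python3 - <<'E'
from h import *
z=np.load('pics/top0.npz'); im=z['im'].astype(int); w=np.load('pics/w0.npy'); v,u=np.mgrid[:384,:512]
def rect(n,m):
    p=w[m]; r=cv2.minAreaRect(p[:,:2].astype(np.float32)); print(n,m.sum(),r,np.median(p,0),cv2.boxPoints(r).round().tolist())
H=w[...,2]
box=(u>290)&(u<415)&(v>155)&(v<245)
rect('lidtop',box&(H>87)&(H<103)&(im.min(-1)>120))
k=box&(H>110)&(im.max(-1)<90); rect('knob',k)
m=(u>115)&(u<235)&(v>135)&(v<230)&(im.max(-1)<50)&(H<20)
n,l,s,c=cv2.connectedComponentsWithStats(m.astype(np.uint8)); rect('mat',l==1+s[1:,4].argmax())
rect('marker',(u>245)&(u<262)&(v>155)&(v<212)&(H>9)); 
for a,b in [(257,237),(355,185),(257,190),(175,180)]: print(w[b,a])
E
```

```text
lidtop 5487 ((470.0244140625, -237.77114868164062), (152.54298400878906, 238.77540588378906), 2.8902013301849365) [ 467.29603147 -236.19684773   95.4212906 ] [[388.0, -122.0], [400.0, -361.0], [552.0, -353.0], [540.0, -115.0]]
knob 127 ((363.9826965332031, -122.15878295898438), (27.95782470703125, 337.9254150390625), 42.1469841003418) [ 466.72479007 -234.93840878  127.83973848] [[240.0, -6.0], [467.0, -257.0], [488.0, -238.0], [261.0, 12.0]]
mat 2976 ((522.1273803710938, 219.47802734375), (218.8675079345703, 172.933349609375), 80.22087860107422) [524.26295575 239.35128754   2.75919405] [[418.0, 126.0], [589.0, 97.0], [626.0, 313.0], [456.0, 342.0]]
marker 268 ((423.614013671875, 4.084200382232666), (325.2767028808594, 17.143754959106445), 0.056804630905389786) [518.38185069   3.69745113  14.17888329] [[261.0, 12.0], [261.0, -5.0], [586.0, -4.0], [586.0, 13.0]]
[380.20604272  -5.45847567   9.09339612]
[ 500.56786857 -238.4468812    95.35518067]
[500.86748997  -3.87163337  12.06534884]
[524.52437304 208.65384435   8.73415018]
```

View pics/sc0.png

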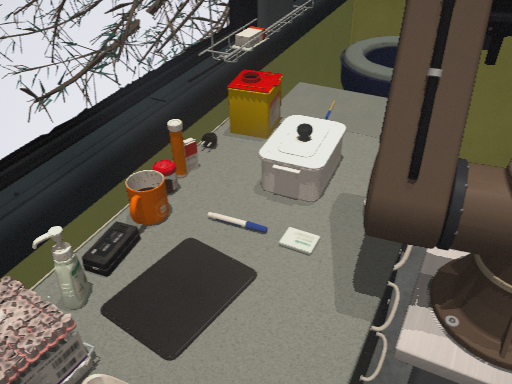

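```bash
python3 - <<'E'
from h import *
z=np.load('pics/top0.npz'); im=z['im'].astype(int); w=np.load('pics/w0.npy'); v,u=np.mgrid[:384,:512]
H=w[...,2]; dd=z['d']
def ray(pt,h):
    p=env.camera_params('top'); K=np.array(p['mtx']); C=np.linalg.inv(p['camera_from_world'])
    r=C[:3,:3]@np.linalg.inv(K)@[pt[0],pt[1],1]; o=C[:3,3]; return o+r*(h-o[2])/r[2]
m=(u>115)&(u<235)&(v>135)&(v<230)&(im.max(-1)<60)
n,l,s,c=cv2.connectedComponentsWithStats(m.astype(np.uint8)); m=l==1+s[1:,4].argmax()
p=np.array([ray((a,b),3)[:2] for a,b in zip(u[m],v[m])],np.float32); print('mat',cv2.minAreaRect(p),p.mean(0))
k=(u>340)&(u<375)&(v>180)&(v<213)&(im.max(-1)<90); print('knob px',u[k].mean(),v[k].mean(),k.sum(),ray((u[k].mean(),v[k].mean()),122), u[k].min(),u[k].max(),v[k].min(),v[k].max())
k&=(H>112)&(dd>0); q=w[k]; print(q.min(0),q.max(0),(q.min(0)+q.max(0))/2)
t=(u>290)&(u<415)&(v>155)&(v<245)&(abs(H-96)<3)&(dd>0); r=cv2.minAreaRect(w[t][:,:2].astype(np.float32)); print(r)
for x in range(410,540,20):
    q=w[t&(abs(w[...,0]-x)<3)][:,1]; print(x,q.min(),q.max())
for y in range(-330,-140,30):
    q=w[t&(abs(w[...,1]-y)<3)][:,0]; print(y,q.min(),q.max())
E
```

```text
Traceback (most recent call last):
ValueError: time passes only in moves, steps and waits
```

```bash
cat >> h.py <<'E'
_c={}
def ray(pt,h,n='top'):
    if n not in _c: _c[n]=env.camera_params(n)
    p=_c[n]; C=np.linalg.inv(p['camera_from_world'])
    r=C[:3,:3]@np.linalg.inv(p['mtx'])@[pt[0],pt[1],1]; o=C[:3,3]; return o+r*(h-o[2])/r[2]
E
python3 - <<'E'
from h import *
z=np.load('pics/top0.npz'); im=z['im'].astype(int); w=np.load('pics/w0.npy'); v,u=np.mgrid[:384,:512]
H=w[...,2]; dd=z['d']
m=(u>115)&(u<235)&(v>135)&(v<230)&(im.max(-1)<60)
n,l,s,c=cv2.connectedComponentsWithStats(m.astype(np.uint8)); m=l==1+s[1:,4].argmax()
p=np.array([ray((a,b),3)[:2] for a,b in zip(u[m],v[m])],np.float32); print('mat',cv2.minAreaRect(p),p.mean(0))
k=(u>340)&(u<375)&(v>180)&(v<213)&(im.max(-1)<90); print('knob px',u[k].mean(),v[k].mean(),k.sum(),ray((u[k].mean(),v[k].mean()),122), u[k].min(),u[k].max(),v[k].min(),v[k].max())
k&=(H>112)&(dd>0); q=w[k]; print(q.min(0),q.max(0),(q.min(0)+q.max(0))/2)
t=(u>290)&(u<415)&(v>155)&(v<245)&(abs(H-96)<3)&(dd>0); r=cv2.minAreaRect(w[t][:,:2].astype(np.float32)); print(r)
for x in range(410,540,20):
    q=w[t&(abs(w[...,0]-x)<3)][:,1]; print(x,q.min(),q.max())
for y in range(-330,-140,30):
    q=w[t&(abs(w[...,1]-y)<3)][:,0]; print(y,q.min(),q.max())
E
```

```text
mat ((520.6356811523438, 212.8406982421875), (233.8030242919922, 174.00843811035156), 80.5456314086914) [519.5068  212.83241]
knob px 357.03937007874015 196.44094488188978 127 [ 467.71036254 -236.66010653  122.        ] 351 363 191 202
[ 453.51986556 -249.82967294  118.71826615] [ 480.17525187 -221.4287607   133.86236266] [ 466.84755872 -235.62921682  126.2903144 ]
((469.8236999511719, -238.35223388671875), (152.0795135498047, 222.6385955810547), 2.8922958374023438)
410 -345.5819496121456 -131.62846997286235
430 -351.5883300738833 -129.42895382139946
450 -349.79082070064646 -129.64502331881113
470 -348.26214623439347 -127.46709381410135
490 -344.2675874424967 -127.4476507592229
510 -347.554016735712 -125.00993997473095
530 -341.3647656586542 -132.60573351386037
-330 400.5648766814711 547.12388314861
-300 397.64026121532584 548.4024654576419
-270 397.00557448617315 545.9457942190134
-240 394.4381001739076 545.2923066739447
-210 393.5151144059344 544.6735334749122
-180 391.2521653449403 541.8695370176991
-150 390.6085531116136 541.0798437932867
```

Request:
drive_tool(deltas="0.2 0.2 0 -0.006;0.26 0.3 0 -0.006;0.26 0.3 0 -0.006;0.26 0.3 0 -0.006;0.26 0.3 0 -0.006;0.26 0.3 0 -0.006;0.26 0.3 0 -0.006;0.26 0.3 0 -0.006;0.26 0.3 0 -0.006;0.26 0.3 0 -0.006", gripper=0)

```text
t: 0.93
eef_pos: [401.5, -315.8, 231.6]
tcp_rot: [-3.142, 0.0, 0.047]
ft_force: [1.0, -0.8, 0.3]
opening: 0.996
grip_force: 0.0
```

Request:
drive_tool(deltas="0.26 0.3 0 0;0.26 0.3 0 0;0.15 0.11 0 0;0 0 0 0;0 0 0 0;0 0 0 0")

```text
t: 1.43
eef_pos: [467.2, -246.8, 231.4]
tcp_rot: [-3.141, 0.001, 0.048]
ft_force: [-0.1, -0.4, 0.1]
opening: 1.003
grip_force: 0.0
```

```bash
cat >> h.py <<'E'
from scipy.spatial.transform import Rotation as Ro
def wrist(f):
    s=env.state(); im,d=snap('wrist',f); p=env.camera_params('wrist'); K=np.array(p['mtx'])
    v,u=np.mgrid[:d.shape[0],:d.shape[1]]
    c=np.stack([(u-K[0,2])/K[0,0]*d,(v-K[1,2])/K[1,1]*d,d,np.ones_like(d)],-1)
    T=np.eye(4); T[:3,:3]=Ro.from_euler('xyz',s['tcp_rot']).as_matrix(); T[:3,3]=s['eef_pos']
    M=T@np.array(p['mount']); w=(c@M.T)[...,:3]; w[d<=0]=np.nan
    print('mount',np.array(p['mount']).round(2).tolist()); np.save(f'pics/{f}w.npy',w); return im,d,w,M,K
E
python3 - <<'E'
from h import *
im,d,w,M,K=wrist('w1')
g=im.max(-1).astype(int); H=w[...,2]
k=(H>113)&(H<135)&(g<110)&(abs(w[...,0]-468)<40)&(abs(w[...,1]+237)<40); q=w[k]
print(k.sum(), q.min(0),q.max(0),(q.min(0)+q.max(0))/2, np.median(q,0))
t=abs(H-96)<4; print(t.sum(), np.nanmedian(H[t]), cv2.minAreaRect(w[t][:,:2].astype(np.float32)))
E
```

```text
mount [[0.0, -0.95, -0.3, 85.17], [1.0, 0.0, -0.0, 0.69], [0.0, -0.3, 0.95, -152.5], [0.0, 0.0, 0.0, 1.0]]
1585 [ 453.79580345 -256.10138411  114.70351738] [ 488.64001047 -220.43834397  131.03164739] [ 471.21790696 -238.26986404  122.86758239] [ 473.16286537 -238.29925264  127.96224562]
39573 95.60481851369133 ((504.3915100097656, -250.01364135742188), (218.94195556640625, 249.9911651611328), 2.7455904483795166)
```

View pics/w1.png

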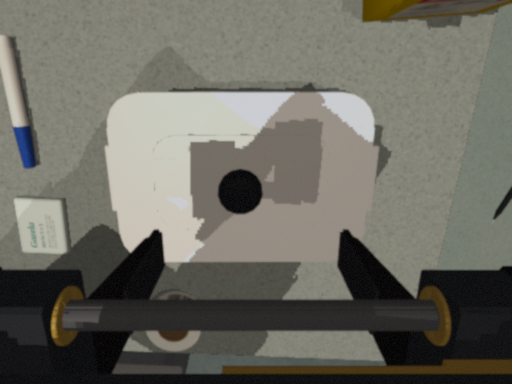

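The wrist view shows the knob at (240,191), which works out to about (470,-238) mm. The lid is parallel to the tool. I'll go down and grip it.

Request:
drive_tool(deltas="0.03 0.09 -0.2 0;0 0 -0.3 0;0 0 -0.3 0;0 0 -0.2 0;0 0 -0.12 0;0 0 0 0;0 0 0 0;0 0 0 0")

```text
t: 2.15
eef_pos: [470.7, -238.4, 120.5]
tcp_rot: [3.141, -0.001, 0.047]
ft_force: [0.3, -0.6, 0.6]
opening: 0.999
grip_force: 0.0
```

Request:
drive_tool(deltas="0 0 0 0;0 0 0 0;0 0 0 0;0 0 0 0;0 0 0 0;0 0 0 0;0 0 0 0;0 0 0 0;0 0 0 0;0 0 0 0", gripper=1)

```text
t: 2.98
eef_pos: [470.7, -237.6, 119.7]
tcp_rot: [3.142, 0.0, 0.048]
ft_force: [0.1, 0.9, -0.3]
opening: 0.367
grip_force: 30.0
```

Request:
drive_tool(deltas="0 0 0.05 0;0 0 0.08 0;0 0 0.1 0;0 0 0.15 0;0 0 0.2 0;0 0 0.2 0;0 0 0.2 0;0 0 0.1 0;0 0 0 0")

```text
t: 3.73
eef_pos: [471.2, -237.9, 230.2]
tcp_rot: [3.139, -0.003, 0.048]
ft_force: [-0.6, -0.2, -4.1]
opening: 0.363
grip_force: 30.0
```

Request:
drive_tool(deltas="0 0.08 0 0;0.02 0.15 0 -0.005;0.03 0.22 0 -0.005;0.03 0.28 0 -0.005;0.04 0.3 0 -0.005;0.04 0.3 0 -0.005;0.04 0.3 0 -0.005;0.04 0.3 0 -0.005;0.04 0.3 0 -0.005;0.04 0.3 0 -0.005")

```text
t: 4.57
eef_pos: [501.7, 17.4, 226.3]
tcp_rot: [-3.142, 0.003, -0.094]
ft_force: [0.8, 0.4, -2.9]
opening: 0.365
grip_force: 30.0
```

Request:
drive_tool(deltas="0.03 0.3 0 -0.005;0.03 0.3 0 -0.005;0.03 0.3 0 -0.005;0.03 0.28 0 -0.005;0.02 0.26 0 -0.003;0.01 0.22 0 0;0.01 0.18 0 0;0 0.12 0 0;0 0 0 0;0 0 0 0")

```text
t: 5.4
eef_pos: [518.0, 211.6, 226.7]
tcp_rot: [3.141, 0.002, -0.164]
ft_force: [-0.1, 0.1, -3.5]
opening: 0.358
grip_force: 30.0
```

Request:
drive_tool(deltas="0.02 0.01 -0.2 0;0 0 -0.3 0;0 0 -0.35 0;0 0 -0.3 0;0 0 -0.25 0;0 0 -0.18 0;0 0 -0.1 0;0 0 -0.04 0;0 0 0 0;0 0 0 0")

```text
t: 6.23
eef_pos: [521.1, 212.3, 56.5]
tcp_rot: [-3.141, -0.001, -0.166]
ft_force: [-0.3, -0.8, -3.5]
opening: 0.365
grip_force: 30.0
```

```bash
python3 - <<'E'
from h import *
snap('top','top1'); im=cv2.imread('pics/top1.png')[120:260,90:410]; cv2.imwrite('pics/top1c.png',cv2.resize(im,None,fx=2.5,fy=2.5,interpolation=cv2.INTER_CUBIC)); print(env.state()['eef_pos'])
E
```

```text
[521.22731306 212.39922031  56.78494238]
```

View pics/top1c.png

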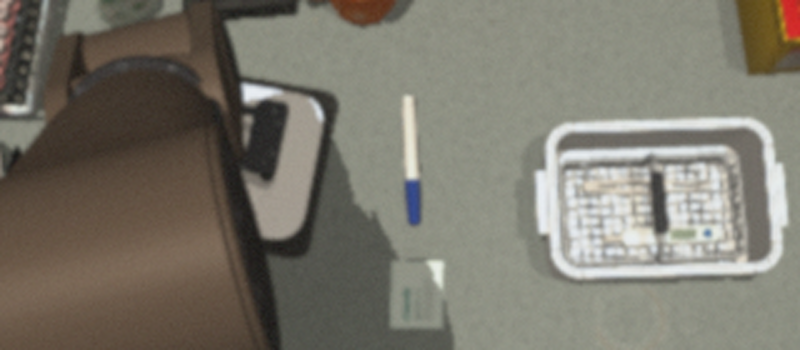

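The lid sits squarely over the mat with an even dark border. The strainer is visible in the tub, with its grip at crop (658,193). I'll lower the lid gently.

Request:
drive_tool(deltas="0 0 -0.04 0;0 0 -0.03 0;0 0 -0.03 0;0 0 -0.02 0;0 0 -0.01 0;0 0 -0.01 0;0 0 0 0;0 0 0 0;0 0 0 0")

```text
t: 7.03
eef_pos: [520.7, 212.5, 41.7]
tcp_rot: [3.142, -0.0, -0.165]
ft_force: [-0.2, 0.3, -3.7]
opening: 0.366
grip_force: 30.0
```

Request:
drive_tool(deltas="0 0 -0.01 0;0 0 0 0;0 0 -0.005 0;0 0 0 0;0 0 0 0")

```text
t: 7.45
eef_pos: [520.8, 212.5, 40.9]
tcp_rot: [-3.141, -0.001, -0.165]
ft_force: [-2.2, -0.7, 7.4]
opening: 0.363
grip_force: 30.0
```

Request:
drive_tool(deltas="0 0 0 0;0 0 0 0;0 0 0 0;0 0 0 0;0 0 0 0;0 0 0 0;0 0 0 0;0 0 0 0", gripper=0)

```text
t: 8.12
eef_pos: [520.6, 212.4, 40.1]
tcp_rot: [3.141, 0.0, -0.165]
ft_force: [0.1, -0.1, -0.4]
opening: 0.869
grip_force: 0.0
```

Request:
drive_tool(deltas="0 0 0.05 0;0 0 0.15 0;0 0 0.25 0;0 0 0.35 0;0 0 0.4 0;0 0 0.4 0;0 0 0.3 0;0 0 0.1 0")

```text
t: 8.78
eef_pos: [521.6, 212.8, 245.4]
tcp_rot: [-3.139, -0.006, -0.165]
ft_force: [-0.1, 0.5, -0.8]
opening: 0.997
grip_force: 0.0
```

Request:
drive_tool(deltas="-0.04 -0.2 0 0.005;-0.04 -0.3 0 0.007;-0.04 -0.4 0 0.007;-0.04 -0.4 0 0.007;-0.04 -0.4 0 0.007;-0.04 -0.4 0 0.007;-0.04 -0.4 0 0.007;-0.04 -0.4 0 0.007;-0.04 -0.4 0 0.007;-0.04 -0.4 0 0.007")

```text
t: 9.62
eef_pos: [479.8, -159.4, 240.0]
tcp_rot: [-3.141, 0.0, 0.049]
ft_force: [0.5, -0.1, -0.1]
opening: 1.001
grip_force: 0.0
```

Request:
drive_tool(deltas="-0.04 -0.35 0 0;-0.04 -0.22 0 0;-0.01 -0.1 0 0;0 -0.05 0 0;0 0 0 0;0 0 0 0")

```text
t: 10.12
eef_pos: [471.7, -228.6, 240.0]
tcp_rot: [-3.141, 0.0, 0.049]
ft_force: [0.7, -0.1, -0.3]
opening: 1.0
grip_force: 0.0
```

```bash
python3 - <<'E'
from h import *
snap('top','top2'); wrist('w2'); print(env.state()['eef_pos'],env.state()['tcp_rot'])
a=cv2.imread('pics/top2.png')[100:260,90:410]; a=cv2.resize(a,(512,256)); b=cv2.imread('pics/w2.png')[:330]; cv2.imwrite('pics/c2.png',np.vstack([a,b]))
E
```

```text
mount [[0.0, -0.95, -0.3, 85.16], [1.0, 0.0, -0.0, 0.69], [0.0, -0.3, 0.95, -152.5], [0.0, 0.0, 0.0, 1.0]]
[ 471.87844846 -228.28823774  240.17071507] [-3.14141481e+00  1.05130988e-04  4.97516850e-02]
```

View pics/c2.png

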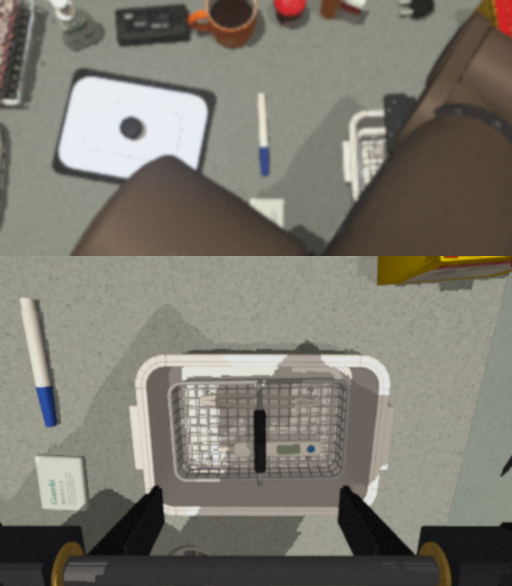

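The lid lies flat inside the mat's border. In the wrist view the strainer's grip bar runs from (260,154) to (260,216).

```bash
python3 - <<'E'
from h import *
w=np.load('pics/w2w.npy'); im=np.load('pics/w2.npz')['im'].max(-1).astype(int); H=w[...,2]
v,u=np.mgrid[:384,:512]
k=(u>235)&(u<285)&(v>140)&(v<225)&(H>70)&(H<95)&(im<70)
q=w[k]; print(k.sum(),np.median(q,0),q.min(0),q.max(0),cv2.minAreaRect(q[:,:2].astype(np.float32)))
r=(H>86)&(H<98)&(v<270)&(v>90)&(im>120); q=w[r][:,:2].astype(np.float32); print(cv2.minAreaRect(q),np.nanmedian(H[r]))
for X in (440,470,500):
  a=r&(abs(w[...,0]-X)<2); print(X,np.sort(w[a][:,1])[[0,-1]])
f=(H>35)&(H<55)&(abs(w[...,0]-470)<65)&(abs(w[...,1]+238)<98); print('strainer rim',cv2.minAreaRect(w[f][:,:2].astype(np.float32)))
E
```

```text
731 [ 469.24286278 -236.97743452   84.7136455 ] [ 437.51969361 -243.91950277   76.90462996] [ 498.45816679 -229.8359746    87.33027523] ((468.01806640625, -237.02146911621094), (60.76406478881836, 11.003674507141113), 4.063333988189697)
((470.7210693359375, -238.34786987304688), (151.95169067382812, 221.77908325195312), 2.6129438877105713) 91.27640786465096
440 [-350.47690833 -129.83166607]
470 [-348.89464048 -128.27880062]
500 [-347.96900891 -126.97825538]
strainer rim ((468.9469909667969, -238.0171661376953), (128.47389221191406, 197.86575317382812), 1.0349854230880737)
```

Request:
drive_tool(deltas="-0.03 -0.09 -0.15 0.006;0 0 -0.3 0;0 0 -0.35 0;0 0 -0.35 0;0 0 -0.25 0;0 0 -0.15 0;0 0 -0.08 0;0 0 0 0;0 0 0 0;0 0 0 0")

```text
t: 11.05
eef_pos: [469.2, -238.6, 78.3]
tcp_rot: [3.14, -0.001, 0.068]
ft_force: [-0.2, -0.7, -0.2]
opening: 1.0
grip_force: 0.0
```

Request:
drive_tool(deltas="0 0 0 0;0 0 0 0;0 0 0 0;0 0 0 0;0 0 0 0;0 0 0 0;0 0 0 0;0 0 0 0;0 0 0 0;0 0 0 0", gripper=1)

```text
t: 11.88
eef_pos: [468.6, -238.6, 77.1]
tcp_rot: [3.142, 0.0, 0.067]
ft_force: [0.6, -0.4, -0.0]
opening: 0.357
grip_force: 0.0
```

Request:
drive_tool(deltas="0 0 0 0;0 0 0 0;0 0 0 0;0 0 0 0;0 0 0 0;0 0 0 0")

```text
t: 12.38
eef_pos: [468.6, -238.5, 77.1]
tcp_rot: [-3.142, 0.0, 0.067]
ft_force: [-1.0, -0.2, 0.5]
opening: 0.122
grip_force: 30.0
```

Request:
drive_tool(deltas="0 0 0.02 0;0 0 0.04 0;0 0 0.07 0;0 0 0.1 0;0 0 0.15 0;0 0 0.2 0;0 0 0.25 0;0 0 0.25 0;0 0 0.2 0;0 0 0.12 0")

```text
t: 13.22
eef_pos: [468.9, -238.7, 220.5]
tcp_rot: [3.139, -0.003, 0.067]
ft_force: [0.5, 0.1, -4.2]
opening: 0.123
grip_force: 30.0
```

Request:
drive_tool(deltas="0 0 0.08 0;0 0 0.04 0;0 0 0 0;0 0 0 0")

```text
t: 13.55
eef_pos: [468.4, -238.4, 228.8]
tcp_rot: [-3.141, 0.001, 0.067]
ft_force: [-0.6, 0.5, -3.9]
opening: 0.129
grip_force: 30.0
```

```bash
python3 - <<'E'
from h import *
wrist('w3'); s=env.state(); print(s['eef_pos'],s['joints'],s['moment'])
E
```

```text
mount [[0.0, -0.95, -0.3, 85.15], [1.0, 0.0, -0.0, 0.7], [0.0, -0.3, 0.95, -152.5], [0.0, 0.0, 0.0, 1.0]]
[ 468.35219354 -238.36928701  228.43389206] [-5.96478675e-01  3.54279601e-01  1.80425189e+00 -8.78298810e-05
  9.84351475e-01  9.07212503e-01] [0.00848173 0.00144385 0.01681226]
```

View pics/w3.png

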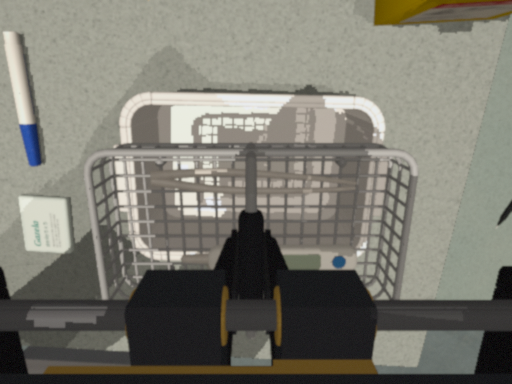

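The strainer hangs level, with the forceps (upper side) and thermometer (lower, blue button at (338,262)) in it. I'll turn it +90° above the tub.

Request:
drive_tool(deltas="0 0 0 0.004;0 0 0 0.008;0 0 0 0.013;0 0 0 0.018;0 0 0 0.02;0 0 0 0.02;0 0 0 0.02;0 0 0 0.02;0 0 0 0.02;0 0 0 0.02")

```text
t: 14.43
eef_pos: [468.5, -238.5, 228.4]
tcp_rot: [-3.14, 0.001, 0.583]
ft_force: [0.3, -0.0, -3.3]
opening: 0.126
grip_force: 30.0
```

Request:
drive_tool(deltas="0 0 0 0.02;0 0 0 0.02;0 0 0 0.02;0 0 0 0.02;0 0 0 0.02;0 0 0 0.02;0 0 0 0.02;0 0 0 0.02;0 0 0 0.02;0 0 0 0.02")

```text
t: 15.27
eef_pos: [468.5, -238.5, 228.4]
tcp_rot: [-3.14, -0.0, 1.211]
ft_force: [-0.1, -0.4, -4.2]
opening: 0.122
grip_force: 30.0
```

Request:
drive_tool(deltas="0 0 0 0.02;0 0 0 0.02;0 0 0 0.02;0 0 0 0.02;0.01 0 0 0.02;0.01 0 0 0.016;0 0 0 0.01;0 0 0 0.005;0 0 0 0;0 0 0 0")

```text
t: 16.1
eef_pos: [470.6, -238.5, 228.8]
tcp_rot: [-3.141, -0.0, 1.618]
ft_force: [0.5, 0.2, -4.2]
opening: 0.122
grip_force: 30.0
```

Request:
drive_tool(deltas="0 0 -0.1 0;0 0 -0.15 0;0 0 -0.12 0;0 0 -0.08 0;0 0 -0.03 0;0 0 0 0;0 0 0 0")

```text
t: 16.68
eef_pos: [470.8, -238.7, 181.3]
tcp_rot: [3.141, 0.0, 1.619]
ft_force: [-0.0, 0.5, -4.4]
opening: 0.127
grip_force: 30.0
```

```bash
python3 - <<'E'
from h import *
wrist('w4'); snap('top','top4'); snap('scene','sc4'); s=env.state(); print(s['eef_pos'])
a=cv2.imread('pics/sc4.png')[90:250,220:400]; b=cv2.imread('pics/w4.png'); cv2.imwrite('pics/c4.png',np.hstack([cv2.resize(b,(500,375)),cv2.resize(a,(300,266))[:375] if 0 else cv2.copyMakeBorder(cv2.resize(a,(300,266)),0,109,0,0,0)]))
w=np.load('pics/w4w.npy'); H=w[...,2]; im=cv2.imread('pics/w4.png').max(-1)
r=(H>87)&(H<96)&(im>110)&(abs(w[...,0]-470)<90)&(abs(w[...,1]+238)<125); print('tub',cv2.minAreaRect(w[r][:,:2].astype(np.float32)))
r=(H>146)&(H<166)&(abs(w[...,0]-470)<120)&(abs(w[...,1]+238)<80); q=w[r]; print('strainer rim',q.min(0),q.max(0),r.sum())
for y in (-230,-220,-210):
  a=q[abs(q[:,1]-y)<3]; print(y,a.min(0)[0] if len(a) else 0,a.max(0)[0] if len(a) else 0)
E
```

```text
mount [[0.0, -0.95, -0.3, 84.18], [1.0, 0.0, -0.0, 0.3], [0.0, -0.3, 0.95, -152.5], [0.0, 0.0, 0.0, 1.0]]
[ 470.85580891 -238.71753248  181.70015187]
tub ((469.58905029296875, -210.4517822265625), (151.98550415039062, 165.3302764892578), 2.7128546237945557)
strainer rim [ 376.79381087 -286.55915151  146.01729764] [ 564.70527606 -183.00113691  165.98987503] 5095
-230 377.65061126439196 562.5547478453092
-220 378.0631472871823 561.7586934828913
-210 377.6063577859346 561.7703318619244
```

View pics/c4.png

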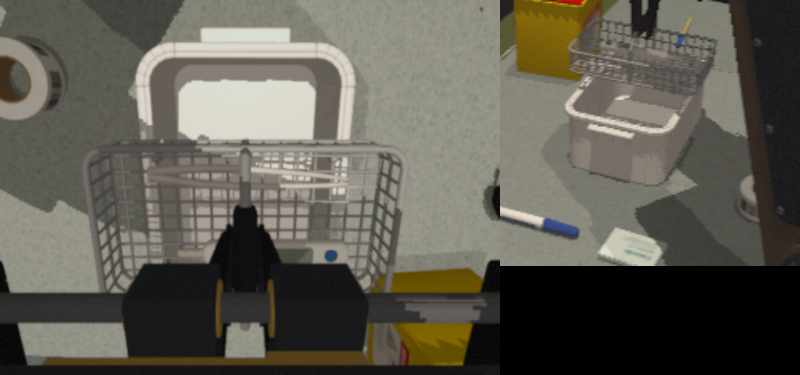

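```bash
python3 - <<'E'
from h import *
w=np.load('pics/w0.npy'); d=np.load('pics/top0.npz')['d']
k=(d>0)&(w[...,0]>540)&(w[...,0]<720)&(w[...,1]<-270)&(w[...,1]>-480)&(w[...,2]>40)&(w[...,2]<300)&~((w[...,0]<558)&(w[...,2]<105)); q=w[k]
print(q.min(0),q.max(0),np.percentile(q,2,0),np.percentile(q,98,0)); 
E
```

```text
[ 612.02150723 -479.6700818    40.11632176] [ 719.97976763 -298.21019967  234.91151106] [ 617.90395382 -467.15162334   46.28387308] [ 717.51556308 -338.76483063  230.21116625]
```

The box begins at x = 612 mm, so it's clear. The strainer is centred on the tub and crosswise. I'll lower it gently.

Request:
drive_tool(deltas="0 0 -0.05 0;0 0 -0.05 0;0 0 -0.04 0;0 0 -0.03 0;0 0 -0.02 0;0 0 -0.02 0;0 0 -0.01 0;0 0 0 0;0 0 0 0")

```text
t: 17.58
eef_pos: [470.7, -238.6, 159.2]
tcp_rot: [3.141, 0.0, 1.619]
ft_force: [-0.6, -0.1, -4.4]
opening: 0.124
grip_force: 30.0
```

Request:
drive_tool(deltas="0 0 -0.01 0;0 0 0 0;0 0 -0.01 0;0 0 0 0;0 0 -0.005 0;0 0 0 0;0 0 0 0")

```text
t: 18.17
eef_pos: [470.6, -238.6, 156.6]
tcp_rot: [3.142, -0.0, 1.619]
ft_force: [0.5, 0.8, -3.2]
opening: 0.121
grip_force: 30.0
```

Request:
drive_tool(deltas="0 0 -0.005 0;0 0 0 0;0 0 -0.005 0;0 0 0 0;0 0 0 0")

```text
t: 18.58
eef_pos: [470.7, -238.6, 156.4]
tcp_rot: [3.141, 0.0, 1.619]
ft_force: [-2.7, 1.2, 7.1]
opening: 0.124
grip_force: 30.0
```

Request:
drive_tool(deltas="0 0 0 0;0 0 0 0;0 0 0 0;0 0 0 0;0 0 0 0;0 0 0 0;0 0 0 0;0 0 0 0;0 0 0 0;0 0 0 0", gripper=0)

```text
t: 19.42
eef_pos: [470.6, -238.6, 155.6]
tcp_rot: [3.142, -0.0, 1.619]
ft_force: [-0.1, -0.6, 1.2]
opening: 0.769
grip_force: 0.0
```

Request:
drive_tool(deltas="0 0 0.02 0;0 0 0.05 0;0 0 0.15 0;0 0 0.25 0;0 0 0.3 0;0 0 0.3 0;0 0 0.2 0;0 0 0.1 0;0 0 0 0")

```text
t: 20.17
eef_pos: [471.1, -238.8, 294.8]
tcp_rot: [3.138, 0.002, 1.619]
ft_force: [-0.4, -0.6, -1.0]
opening: 1.0
grip_force: 0.0
```

Request:
drive_tool(deltas="-0.1 0.2 0 0;-0.1 0.3 0 0;-0.1 0.4 0 0;-0.1 0.4 0 0;0 0.4 0 0;0 0.3 0 0;0 0.2 0 0;0 0 0 0;0 0 0 0")

```text
t: 20.92
eef_pos: [430.2, -17.8, 291.6]
tcp_rot: [-3.14, -0.0, 1.621]
ft_force: [-0.2, -0.8, -0.2]
opening: 1.0
grip_force: 0.0
```

```bash
python3 - <<'E'
from h import *
snap('top','top5'); snap('scene','sc5')
a=cv2.imread('pics/top5.png')[130:260,100:420]; b=cv2.imread('pics/sc5.png')[90:290,200:400]; c=np.zeros((600,800,3),np.uint8); c[:325]=cv2.resize(a,(800,325)); c[325:600,:275]=cv2.resize(b,(275,275))
d=cv2.imread('pics/top5.png')[155:255,290:430]; c[325:600,300:685]=cv2.resize(d,(385,275),interpolation=cv2.INTER_CUBIC); cv2.imwrite('pics/c5.png',c)
E
```

```text
(no output)
```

View pics/c5.png

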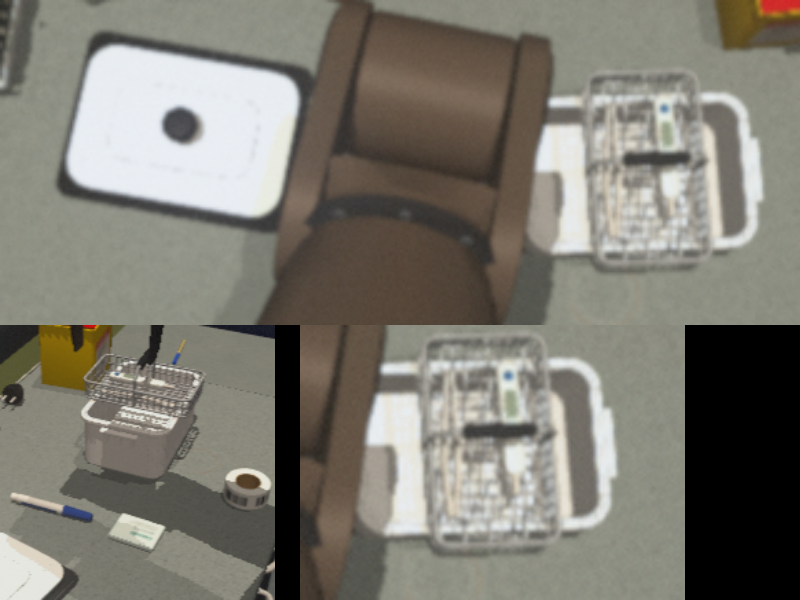

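The final view shows the strainer level and crosswise on the rim, with the forceps and thermometer in it. The lid is knob up on the mat, and the marker and gauze haven't moved.

```bash
python3 -c "
from cell import env
print(env.job_done())"
```

```text
the job is handed in; nothing more can be done
None
```

The job is handed in, at about 21 s of the 59 s allowed: the lid lies knob up on the mat, and the strainer sits crosswise mid-rim on the tub with both instruments in it; the marker and gauze pack look unmoved in the last pictures.

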